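Pin the agitator's drive rod to its yoke

ROBOT

A 6-joint arm with a two-finger parallel gripper is mounted at the origin on a cart in front of the work surface, level with it; the furniture and walls round the work are solid. World frame = base frame: x ahead of the robot, y to its left, z up, the work surface at z = 0. Lengths are in m, angles in rad, forces in N, time in s.
With the tool pointing down it reaches from about 0.4 to 0.825 m from the base axis. Payload 7 kg.
Tool frame: the origin (TCP) lies midway between the tips of the shut fingers; the grasp point (between the pads) lies 19 mm behind it; z points along the fingers, y is the line along which they close (so a half turn about z gives the same grasp; the last joint's range is limited). The gripper opens to 85 mm and grips with 20 to 120 N. Pads are 22 mm wide; open, the fingers measure 114 mm over their backs; the gripper's body (76 mm by 85 mm) begins 54 mm behind the grasp point. The pads swing forward as they close: fully open they stand 13 mm farther back than shut.
Start: joints at [1.607, 0.359, 0.012, 0, -1.224, -0.288], TCP at [0.168, 0.654, 0.231] pointing down, gripper open.
Joint ranges: [-3.07, 3.07], [-1.43, 2.12], [-1.02, 1.25], [-3.03, 1.67], [-3.05, -0], [-3.03, 3.03]. Speed limits (rad/s): [2.39, 2.39, 3.01, 3.14, 3.14, 3.14].

INTERFACE

Orientations are given as a rotation vector (axis times angle).
In Python, from rig import manip gives the robot as it stands.
- The arm moves only by the tool arm_command, never from a script. Its argument "commands" is a list of rows, each an object of numbers: "ax", "ay", "az": the turn, a rotation vector about the tool's x, y, z in rad; "dx", "dy", "dz": the shift along the tool's x, y, z in cm; "grip": the finger opening in cm, from 0 to 8.54. A call has exactly 10 rows; each row is the pose to reach, as a shift and turn from the pose commanded when the call began, along the tool's axes at that moment; what a row does not reach only later rows make up. A row lasts 1/10 s, in which the tool goes at most 50 mm and 8.59 degrees, less where a joint would pass 70% of its speed; a pose out of reach is approached as far as the arm can. A call with a gripper value outside its range is refused whole. The fingers move at their own pace and stop on an object; "newtons" is the grip in N (left out, the last holds). Time passes only in rows, so rows that repeat a pose let the fingers close, or fill a call up. It gives the time, the measured TCP pose, the force, the opening and the grip force at its end, in the units of the state.
- manip.state(): the state, without advancing time (a new reading comes with each control period).
- manip.grab_frame(name): name is "scene" or "top" or "wrist"; returns (picture, depth): 384x512x3 uint8, red, green, blue; 384x512 float32, m along the optical axis (not along the pixel's ray), 0 where there is no reading.
- manip.camera_model(name): a dict with "fx", "fy", "cx", "cy" (pixels), "R" (3x3) and "t" (3): a world point X has camera coordinates R X + t. Camera axes: x right, y down, z forward; pixel columns grow to the right and rows downward; lengths in m; the calibration is good to about 2 mm. A picture is of the moment at which its call begins: read the wrist's pose just before it. camera_model takes no time and is no camera call; for the wrist camera it gives the pose at the moment of the call.
- manip.close_job(): hands the job in; it is judged then, once.
Trained networks look in the newest picture that a camera, given by its name, has taken for a name from the list of things; names that differ only in an ending like _2 or _b are one class to them, and where a whole thing is asked for, a point or a joint stands for the part that bears it (a point fixed in the world has none). Each returns a list of dicts, best first, with "score" (0 to 1); they miss things now and then, are a little off and sometimes report something else, mostly with a low value. They report only what shows in the picture. A call takes as long as a camera call.
- manip.search_frame(camera, target): "centre" ([x, y, z] in m, in world coordinates, good to about 4 mm: the middle of the surface that is visible of it).
- manip.spot_point(camera, target): "centre" ([x, y, z] in m, in world coordinates, good to about 4 mm: a listed point, or the origin of a listed thing).
The state is a dict: "clock": time; "joints": joint angles; "dq": joint speeds; "tau": joint torques, N m; "ee_pos": TCP position; "tool_rot": TCP orientation; "wrist_force": force on the tool from outside, world axes, zero at the start; "wrist_torque": the same for the moment, N m; "finger_gap": finger opening in m; "finger_force": force on a finger pad.
Only numpy, scipy, OpenCV 4.12 (cv2) and the standard library are available. Lean on these libraries where they do the work, as an engineer would, in place of code of your own. Each camera call takes 0.05 s, during which the arm holds its last target. There are 200 camera calls.

TASK

Couple the drive rod of the bath agitator to its yoke with the red-gripped clevis pin: the pin has to go down through the upper ear, the hidden eye of the rod's tongue and the lower ear until its collar lies flush on the upper ear. The eye is short of the hole, so stand the pin in the upper ear, push the rod in slowly by its black knob until you see or feel the pin drop into the eye, then press the pin fully home. Be gentle: never force the rod against the pin nor ram the pin, and leave the other things on the bench alone.

Things in the scene. Friction and masses are not known exactly. Their poses are not given: they have to be found in the camera images.
- pin: Loose clevis pin, 0.09 kg, upright in its stand at the start. Steel shank 12 mm across, 56 mm long, the last 5 mm tapering to a flat nose 6 mm across; above it a steel collar 22 mm across, 5 mm thick, then a red plastic grip 16 mm across that ends 40 mm above the origin. Origin: on the axis, at the underside of the collar; z points to the red grip. Round, its yaw means nothing.
- stand: Fixed pin stand: grey block 46x46x60 mm on a black foot 60x60x3 mm, with a 14 mm hole down from its top; the pin's collar rests on the top. Origin at the centre of its underside, z up.
- seat (a point): Fixed: centre of the pin hole on the top face of the yoke's upper ear, 70 mm above the worktop. z up. The drive rod slides along this frame's y: +y is towards the black knob, -y pushes the rod further into the yoke. Upper ear: x -22 to 22, y -30 to 64 mm, 24 mm thick, 13.5 mm hole. Aluminium yoke, open on the -x side; its web on the +x side reaches x = 40 mm and is as high as the ear.
- gap (a point): Fixed: on the hole axis, 30 mm below the seat, mid-height of the 12 mm gap between the ears; axes as the seat's. The rod's flat tongue lies in it, 1 mm clear above and below, its top face 25 mm below the seat. A pin put into the upper ear at the start stands on solid tongue, collar 31 mm above the ear, and stays upright by itself with a few degrees of play.
- lower (a point): Fixed: centre of the lower ear's 13.5 mm hole, 42 mm below the seat; the ear is 12 mm thick, 12 mm of air under it. A spring plunger in it (brass housing, -x side) bears on the pin's side: a pin that falls through the eye stops there, collar 10 to 20 mm above the upper ear, and takes 5 to 20 N of push to go down until the collar lies on the ear. The plunger then holds it.
- bed: The fixed drive bed that carries yoke and rod: grey base plate 80x300x10 mm, x -40 to 40 and y -85 to 215 mm. Origin on the hole axis at the plate's underside, 70 mm below the seat, axes as the seat's.
- rod: Sliding drive rod with its black knob, an upright cylinder 22 mm across, 36 mm tall. Origin: middle of the knob, 75 mm above the worktop; axes as the seat's. The steel block under the knob (30 mm in x, 60 mm in y) has its top 28 mm below the origin. Travel 62 mm along y, the start within 6 mm of the +y end; about 3 N of friction; it stays where it is left.
- rod_end (a point): Point on the rod: -y end of its steel block, 30 mm from the knob's axis, 35 mm below the knob's middle. From here an adjusting thread and the tongue (30 mm wide, 10 mm thick) run to -y. The tongue's 14 mm eye lies 109 to 141 mm from the knob's axis: set differently each time, not measurable, hidden between the ears. At the start the eye is 16 to 54 mm short (+y) of the pin hole.
- rod_top (a point): Point on the rod: centre of the knob's top, 18 mm above its middle. When the rod is pushed to -y and the eye comes under a pin standing in the upper ear (within some 4 mm), the pin drops 10 to 20 mm by its own weight and then blocks the rod after 1 to 4 mm more; pushing on only loads the pin sideways.
- violet_cell: Bystander: violet-tinted acrylic test cell, 84x70x66 mm. Origin at the centre of its underside.
- screwdriver: Bystander: yellow-handled screwdriver, 157 mm long, 28 mm high. Origin at the centre of its underside.
- marker: Bystander: black and white marker pen, 136 mm long, 18 mm thick. Origin at the centre of its underside.
- notebook: Bystander: blue notebook, 210x152x14 mm. Origin at the centre of its underside.
- adaptor: Bystander: white plug-in mains adaptor, 58x88x34 mm. Origin at the centre of its underside.
- small_beaker: Bystander: small plastic beaker with brownish-red contents, 59x62x72 mm. Origin at the centre of its underside.
- conical: Bystander: small clear conical flask, 55 mm across, 158 mm tall. Origin at the centre of its underside.

How it is judged:
On the way, in this order (a step that is already met when the one before it is completed fails the run):
1. the pin's nose is in the hole of the upper ear (z of pin in the frame of seat below 0.052 m and horizontal distance between pin and seat below 0.008 m), for 0.05 s.
2. the pin has gone through the eye of the tongue (collar less than 20 mm above the ear) (z of pin in the frame of seat below 0.02 m and horizontal distance between pin and seat below 0.006 m), for 0.05 s.
At the end, for the whole second after the job is handed in: The pin is through both ears and the eye, its collar on the upper ear (within 2 mm), its axis within 3 mm of the hole's and upright within 0.08 rad, at rest and let go (z of pin in the frame of seat between -0.003 and 0.002 m and horizontal distance between pin and seat below 0.003 m and angle between the z axis of pin and the z axis of seat, either way round below 0.08 rad and linear speed of pin below 0.02 m/s); the robot touches nothing.
It fails at once if the rod is forced against the pin (over 30 N between rod or tongue and pin) (contact force between pin and rod above 30 N).
It fails at once if the pin is rammed into the yoke (over 60 N between pin and drive bed with all it carries) (contact force between pin and bed above 60 N).
It fails at once if a bystander is moved by more than 20 mm (distance of any of violet_cell, screwdriver, marker, notebook, adaptor, small_beaker, conical from where it was at the start of the episode above 0.02 m).
It also fails if it takes over 61 s, if anything falls off the work surface, if the arm or the gripper's body presses on something with over 40 N, if the wrist force passes 120 N, or if a joint passes its speed limit or range.

## Working session

There is one attempt and no reset: what is moved stays moved. The work goes in short steps, Python scripts to look and compute and a tool call to move; the robot and the scene stay as the last step left them, time stands still between calls to the robot, and variables do not carry over. Pictures are saved under pics/ and viewed, at most 10 in all, crops included, and the job is handed in when it is done.

Besides the shell and the picture viewer there is one more tool, called as a command line: name --argument value ..., lists and objects as JSON in quotes. arm_command: Moves the arm, as the interface text tells. Its arguments: {"type":"object","properties":{"commands":{"type":"array","items":{"type":"object","properties":{"ax":{"type":"number"},"ay":{"type":"number"},"az":{"type":"number"},"dx":{"type":"number"},"dy":{"type":"number"},"dz":{"type":"number"},"grip":{"type":"number"}}}},"newtons":{"type":"number"}},"required":["commands"]}

```bash
mkdir -p pics
cat > h.py <<'E'
import numpy as np, cv2
from rig import manip
from scipy.spatial.transform import Rotation as R
def save(n,f):
    p,d=manip.grab_frame(n); cv2.imwrite('pics/'+f,p[:,:,::-1]); return p,d
def st():
    s=manip.state(); print(s['clock'],np.round(s['ee_pos'],4),np.round(s['tool_rot'],3),np.round(s['wrist_force'],1),round(s['finger_gap'],4),np.round(s['joints'],2)); return s
def cloud(n,d):
    m=manip.camera_model(n); v,u=np.mgrid[:d.shape[0],:d.shape[1]]
    c=np.stack([(u-m['cx'])/m['fx']*d,(v-m['cy'])/m['fy']*d,d],-1)
    return (c-np.array(m['t']))@np.array(m['R'])   # R^T(c-t)
def pix(n,X):
    m=manip.camera_model(n); c=np.array(m['R'])@X+m['t']; return c[0]/c[2]*m['fx']+m['cx'],c[1]/c[2]*m['fy']+m['cy']
E
python3 - <<'E'
from h import *
s=st(); print(R.from_rotvec(s['tool_rot']).as_matrix().round(3))
pt,dt=save('top','top0.png')
for t in ['pin','stand','seat','rod_top','rod_end','bed']:
    r=manip.spot_point('top',t)
    print(t,[(np.round(x['centre'],4),round(x['score'],2)) for x in r[:2]])
ps,ds=save('scene','scene0.png')
for t in ['pin','stand','seat','rod_top']:
    r=manip.spot_point('scene',t)
    print(t,[(np.round(x['centre'],4),round(x['score'],2)) for x in r[:2]])
cv2.imwrite('pics/a.png',np.vstack([cv2.resize(pt,(400,300)),cv2.resize(ps,(400,300))])[:,:,::-1])
E
```

```text
0.0 [0.1681 0.6532 0.2304] [ 3.115 -0.395 -0.   ] [0.1 0.7 1.2] 0.0853 [ 1.61  0.36  0.01 -0.   -1.22 -0.29]
[[ 0.968 -0.249 -0.   ]
 [-0.249 -0.968 -0.002]
 [ 0.     0.002 -1.   ]]
pin [(array([ 0.5127, -0.2879,  0.0586]), 0.4)]
stand [(array([ 5.149e-01, -2.899e-01, -1.000e-04]), 0.78)]
seat [(array([ 0.5728, -0.0022,  0.0687]), 0.94), (array([0.5609, 0.1637, 0.0944]), 0.17)]
rod_top [(array([0.5584, 0.1675, 0.0927]), 0.56)]
rod_end [(array([0.5651, 0.1333, 0.035 ]), 0.81), (array([0.6366, 0.4231, 0.002 ]), 0.66)]
bed [(array([ 5.793e-01, -5.000e-04, -3.600e-03]), 0.68)]
pin [(array([ 0.5137, -0.2877,  0.0567]), 0.46), (array([0.5644, 0.1565, 0.0698]), 0.16)]
stand [(array([ 0.5123, -0.2914, -0.0006]), 0.59)]
seat [(array([0.5722, 0.0018, 0.0675]), 0.71), (array([0.5583, 0.1623, 0.0939]), 0.37)]
rod_top [(array([0.5575, 0.1609, 0.0938]), 0.83)]
```

View pics/top0.png

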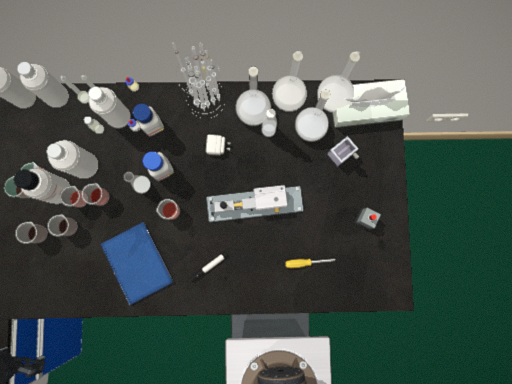

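View pics/scene0.png

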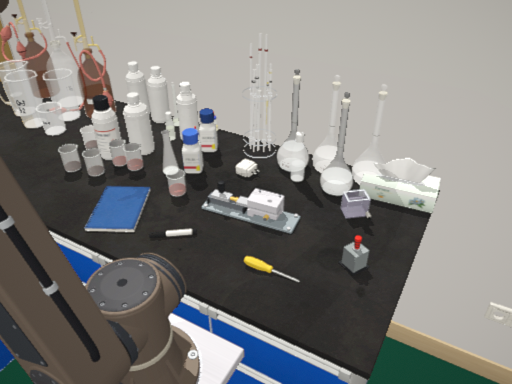

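The top view has the pin in its stand at (370,217), the yoke at (270,197) with its knob at (223,206), and the screwdriver at (310,263). The scene view agrees with the networks. Next I'll swing over to the pin.

```bash
cat >> h.py <<'E'
def tgt(X,yawdeg=None):
    """print tool-frame shift (cm) and turn to reach world X with tool x at yawdeg, pointing down (from measured pose)"""
    s=manip.state(); M=R.from_rotvec(s['tool_rot']).as_matrix()
    print('d cm',np.round(M.T@(np.array(X)-s['ee_pos'])*100,2),end=' ')
    if yawdeg is not None:
        a=np.radians(yawdeg); c,n=np.cos(a),np.sin(a)
        T=np.array([[c,n,0],[n,-c,0],[0,0,-1]]); print('turn',np.round(R.from_matrix(M.T@T).as_rotvec(),3),end='')
    print()
E
python3 - <<'E'
from h import *
tgt([.45,.28,.23],-85); tgt([.46,.18,.23],-85)
E
```

```text
d cm [36.6  29.17  0.13] turn [-0.     0.     1.232]
d cm [40.06 38.6   0.13] turn [-0.     0.     1.232]
```

arm_command --commands '[{"dx":3.7,"dy":2.9,"az":0.13},{"dx":7.4,"dy":5.8,"az":0.26},{"dx":11,"dy":8.7,"az":0.39},{"dx":14.7,"dy":11.7,"az":0.52},{"dx":18.3,"dy":14.6,"az":0.65},{"dx":22,"dy":17.5,"az":0.78},{"dx":25.6,"dy":20.4,"az":0.91},{"dx":29.3,"dy":23.3,"az":1.04},{"dx":33,"dy":26.2,"az":1.17},{"dx":36.6,"dy":29.2,"az":1.23}]'

```text
validation failed for argument at $.co...
```

Run:
```python
from h import *
st();tgt([.49,-.29,.23],-85)
```

```text
0.6 [0.1682 0.6537 0.2314] [-3.117  0.394  0.   ] [-0.   0.3 -0.1] 0.0855 [ 1.61  0.36  0.01 -0.   -1.22 -0.29]
d cm [54.68 83.37  0.13] turn [-0.     0.     1.232]
```

arm_command --commands '[{"dx":3.7,"dy":2.9,"dz":0.0,"ax":0.0,"ay":0.0,"az":0.13,"grip":8.5},{"dx":7.4,"dy":5.8,"dz":0.0,"ax":0.0,"ay":0.0,"az":0.26,"grip":8.5},{"dx":11.0,"dy":8.7,"dz":0.0,"ax":0.0,"ay":0.0,"az":0.39,"grip":8.5},{"dx":14.7,"dy":11.7,"dz":0.0,"ax":0.0,"ay":0.0,"az":0.52,"grip":8.5},{"dx":18.3,"dy":14.6,"dz":0.0,"ax":0.0,"ay":0.0,"az":0.65,"grip":8.5},{"dx":22.0,"dy":17.5,"dz":0.0,"ax":0.0,"ay":0.0,"az":0.78,"grip":8.5},{"dx":25.6,"dy":20.4,"dz":0.0,"ax":0.0,"ay":0.0,"az":0.91,"grip":8.5},{"dx":29.3,"dy":23.3,"dz":0.0,"ax":0.0,"ay":0.0,"az":1.04,"grip":8.5},{"dx":33.0,"dy":26.2,"dz":0.0,"ax":0.0,"ay":0.0,"az":1.17,"grip":8.5},{"dx":36.6,"dy":29.2,"dz":0.0,"ax":0.0,"ay":0.0,"az":1.23,"grip":8.5}]'

```text
clock: 1.6
ee_pos: [0.4508, 0.2782, 0.2318]
tool_rot: [-2.313, 2.125, 0.0]
wrist_force: [0.8, 0.7, 0.2]
finger_gap: 0.0848
finger_force: 0.0
```

Run:
```python
from h import *
st();tgt([.49,-.29,.23],-85)
```

```text
1.6 [0.4508 0.2782 0.2318] [-2.313  2.125  0.   ] [0.8 0.7 0.2] 0.0848 [ 0.92  0.12 -0.31  0.   -1.14 -0.84]
d cm [56.95  0.89  0.14] turn [-0.001  0.001 -0.003]
```

arm_command --commands '[{"dx":5.0,"dy":0.0,"dz":0.0,"ax":0.0,"ay":0.0,"az":0.0,"grip":8.5},{"dx":10.0,"dy":0.0,"dz":0.0,"ax":0.0,"ay":0.0,"az":0.0,"grip":8.5},{"dx":15.0,"dy":0.0,"dz":0.0,"ax":0.0,"ay":0.0,"az":0.0,"grip":8.5},{"dx":20.0,"dy":0.0,"dz":0.0,"ax":0.0,"ay":0.0,"az":0.0,"grip":8.5},{"dx":25.0,"dy":0.0,"dz":0.0,"ax":0.0,"ay":0.0,"az":0.0,"grip":8.0},{"dx":30.0,"dy":0.0,"dz":0.0,"ax":0.0,"ay":0.0,"az":0.0,"grip":6.0},{"dx":35.0,"dy":0.0,"dz":0.0,"ax":0.0,"ay":0.0,"az":0.0,"grip":5.0},{"dx":40.0,"dy":0.0,"dz":0.0,"ax":0.0,"ay":0.0,"az":0.0,"grip":5.0},{"dx":45.0,"dy":0.0,"dz":0.0,"ax":0.0,"ay":0.0,"az":0.0,"grip":5.0},{"dx":50.0,"dy":0.0,"dz":0.0,"ax":0.0,"ay":0.0,"az":0.0,"grip":5.0}]'

```text
clock: 2.6
ee_pos: [0.4943, -0.2205, 0.2318]
tool_rot: [-2.318, 2.12, -0.001]
wrist_force: [1.6, 0.5, -0.2]
finger_gap: 0.0498
finger_force: 0.0
```

Run:
```python
from h import *
st()
p,d=save('wrist','w1.png')
P=cloud('wrist',d)
hsv=cv2.cvtColor(p,cv2.COLOR_RGB2HSV)
m=((hsv[...,0]<8)|(hsv[...,0]>172))&(hsv[...,1]>150)&(d>0)
Q=P[m]; print(m.sum(), Q.min(0),Q.max(0),np.median(Q,0))
T=Q[Q[:,2]>np.percentile(Q[:,2],95)-.003]; print('top',T.mean(0),(T.max(0)+T.min(0))/2,len(T))
for t in ['pin','stand']:
    print(t,[(np.round(x['centre'],4),round(x['score'],2)) for x in manip.spot_point('wrist',t)[:2]])
```

```text
2.6 [ 0.4943 -0.2205  0.2318] [-2.318e+00  2.120e+00 -1.000e-03] [ 1.6  0.5 -0.2] 0.0498 [-0.06  0.14 -0.28  0.   -1.15  0.15]Traceback (most recent call last):
  File "<stdin>", line 7, in <module>
    return umr_minimum(a, axis, None, out, keepdims, initial, where)
ValueError: zero-size array to reduction operation minimum which has no identity
```

View pics/w1.png

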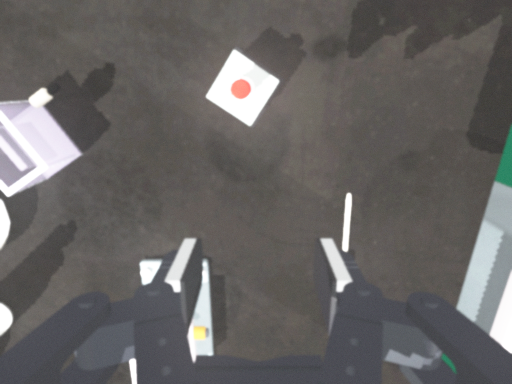

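The wrist view shows the red grip at (241,89) on the square stand. The violet cell is well clear at the left. The red threshold was too strict, so I'll loosen it.

```bash
cat >> h.py <<'E'
def red(n,zs=(.05,.25)):
    st(); m=manip.camera_model(n); p,d=manip.grab_frame(n)
    P=cloud(n,d); h=cv2.cvtColor(p,cv2.COLOR_RGB2HSV)
    k=((h[...,0]<10)|(h[...,0]>170))&(h[...,1]>110)&(d>0)&(P[...,2]>zs[0])&(P[...,2]<zs[1])
    Q=P[k]
    if len(Q)<5: print('no red',len(Q)); return p,d
    zt=np.percentile(Q[:,2],95); T=Q[Q[:,2]>zt-.004]
    print('red n',len(Q),'top z',zt.round(4),'mid',((T.max(0)+T.min(0))/2).round(4),'med',np.median(T,0).round(4),'ext',np.ptp(T,axis=0).round(4)); return p,d
E
python3 - <<'E'
from h import *
red('wrist')
for t in ['pin','stand']:
    print(t,[(np.round(x['centre'],4),round(x['score'],2)) for x in manip.spot_point('wrist',t)[:2]])
tgt([.5135,-.2885,.13],-85)
E
```

```text
2.65 [ 0.4943 -0.2261  0.2313] [ 2.314e+00 -2.122e+00  2.000e-03] [ 3.9 -4.5  2.5] 0.0503 [-0.07  0.14 -0.28  0.   -1.15  0.15]
red n 239 top z 0.0986 mid [ 0.5125 -0.2879  0.0975] med [ 0.5124 -0.288   0.0977] ext [0.0131 0.0127 0.0038]
pin [(array([ 0.517 , -0.2908,  0.0577]), 0.66)]
stand []
d cm [ 7.03 -1.37 10.09] turn [ 0.001  0.    -0.002]
```

arm_command --commands '[{"dx":2.0,"dy":-0.4,"dz":2.0,"ax":0.0,"ay":0.0,"az":0.0,"grip":5.0},{"dx":4.0,"dy":-0.9,"dz":4.0,"ax":0.0,"ay":0.0,"az":0.0,"grip":5.0},{"dx":6.0,"dy":-1.2,"dz":6.0,"ax":0.0,"ay":0.0,"az":0.0,"grip":5.0},{"dx":6.6,"dy":-1.4,"dz":7.5,"ax":0.0,"ay":0.0,"az":0.0,"grip":5.0},{"dx":6.7,"dy":-1.4,"dz":8.5,"ax":0.0,"ay":0.0,"az":0.0,"grip":5.0},{"dx":6.7,"dy":-1.4,"dz":9.0,"ax":0.0,"ay":0.0,"az":0.0,"grip":5.0},{"dx":6.7,"dy":-1.4,"dz":9.0,"ax":0.0,"ay":0.0,"az":0.0,"grip":5.0},{"dx":6.7,"dy":-1.4,"dz":9.0,"ax":0.0,"ay":0.0,"az":0.0,"grip":5.0},{"dx":6.7,"dy":-1.4,"dz":9.0,"ax":0.0,"ay":0.0,"az":0.0,"grip":5.0},{"dx":6.7,"dy":-1.4,"dz":9.0,"ax":0.0,"ay":0.0,"az":0.0,"grip":5.0}]'

```text
clock: 3.8
ee_pos: [0.5146, -0.2837, 0.1421]
tool_rot: [-2.318, 2.12, -0.002]
wrist_force: [0.1, 0.6, -0.1]
finger_gap: 0.0499
finger_force: 0.0
```

Run:
```python
from h import *
red('wrist')
tgt([.513,-.288,.069],-85)
```

```text
3.8 [ 0.5146 -0.2837  0.1421] [-2.318e+00  2.120e+00 -2.000e-03] [ 0.1  0.6 -0.1] 0.0499 [-0.17  0.29 -0.31  0.   -0.97  0.26]
red n 687 top z 0.0989 mid [ 0.5139 -0.2914  0.0974] med [ 0.5137 -0.2922  0.0978] ext [0.0139 0.0143 0.0048]
d cm [0.41 0.2  7.3 ] turn [-0.001 -0.     0.002]
```

arm_command --commands '[{"dx":0.4,"dy":0.1,"dz":1.0,"ax":0.0,"ay":0.0,"az":0.0,"grip":5.0},{"dx":0.7,"dy":0.1,"dz":3.0,"ax":0.0,"ay":0.0,"az":0.0,"grip":5.0},{"dx":0.7,"dy":0.1,"dz":5.0,"ax":0.0,"ay":0.0,"az":0.0,"grip":5.0},{"dx":0.7,"dy":0.1,"dz":6.5,"ax":0.0,"ay":0.0,"az":0.0,"grip":5.0},{"dx":0.7,"dy":0.1,"dz":7.2,"ax":0.0,"ay":0.0,"az":0.0,"grip":5.0},{"dx":0.7,"dy":0.1,"dz":7.2,"ax":0.0,"ay":0.0,"az":0.0,"grip":3.0},{"dx":0.7,"dy":0.1,"dz":7.2,"ax":0.0,"ay":0.0,"az":0.0,"grip":1.0},{"dx":0.7,"dy":0.1,"dz":7.2,"ax":0.0,"ay":0.0,"az":0.0,"grip":1.0},{"dx":0.7,"dy":0.1,"dz":7.2,"ax":0.0,"ay":0.0,"az":0.0,"grip":1.0},{"dx":0.7,"dy":0.1,"dz":7.2,"ax":0.0,"ay":0.0,"az":0.0,"grip":1.0}]' --newtons 40

```text
clock: 4.85
ee_pos: [0.5143, -0.291, 0.07]
tool_rot: [-2.318, 2.12, -0.002]
wrist_force: [-0.3, -0.7, 1.3]
finger_gap: 0.0146
finger_force: 39.0
```

arm_command --commands '[{"dx":0.0,"dy":0.0,"dz":-3.0,"ax":0.0,"ay":0.0,"az":0.0,"grip":1.0},{"dx":0.0,"dy":0.0,"dz":-7.0,"ax":0.0,"ay":0.0,"az":0.0,"grip":1.0},{"dx":-3.0,"dy":-0.7,"dz":-10.0,"ax":0.0,"ay":0.0,"az":0.0,"grip":1.0},{"dx":-7.8,"dy":-1.8,"dz":-11.5,"ax":0.0,"ay":0.0,"az":0.0,"grip":1.0},{"dx":-12.6,"dy":-2.9,"dz":-12.0,"ax":0.0,"ay":0.0,"az":0.0,"grip":1.0},{"dx":-17.4,"dy":-4.1,"dz":-12.0,"ax":0.0,"ay":0.0,"az":0.0,"grip":1.0},{"dx":-22.2,"dy":-5.2,"dz":-12.0,"ax":0.0,"ay":0.0,"az":0.0,"grip":1.0},{"dx":-27.0,"dy":-6.3,"dz":-12.0,"ax":0.0,"ay":0.0,"az":0.0,"grip":1.0},{"dx":-31.5,"dy":-7.4,"dz":-12.0,"ax":0.0,"ay":0.0,"az":0.0,"grip":1.0},{"dx":-34.5,"dy":-8.1,"dz":-12.0,"ax":0.0,"ay":0.0,"az":0.0,"grip":1.0}]'

```text
clock: 5.85
ee_pos: [0.564, 0.063, 0.1897]
tool_rot: [-2.319, 2.118, -0.0]
wrist_force: [0.6, -0.3, -0.5]
finger_gap: 0.0144
finger_force: 40.3
```

Run:
```python
from h import *
manip.grab_frame('wrist'); manip.grab_frame('wrist'); manip.grab_frame('wrist')
st(); p,d=save('wrist','w2.png'); st()
np.savez('w2.npz',p=p,d=d,P=cloud('wrist',d))
for t in ['seat','pin','rod_top']:
    print(t,[(np.round(x['centre'],4),round(x['score'],2)) for x in manip.spot_point('wrist',t)[:2]])
```

```text
6.0 [0.5639 0.062  0.1893] [-2.321  2.117  0.   ] [-0.1 -0.5 -0.6] 0.0144 [ 0.45  0.21 -0.29 -0.   -1.07 -0.36]
6.05 [0.5637 0.0608 0.1893] [ 2.32  -2.118 -0.   ] [-0.  -0.6 -1.3] 0.0148 [ 0.45  0.21 -0.29 -0.   -1.07 -0.36]
seat [(array([ 5.761e-01, -4.000e-04,  7.030e-02]), 0.72)]
pin [(array([0.564 , 0.0619, 0.1776]), 0.57)]
rod_top [(array([0.5598, 0.1605, 0.093 ]), 0.67)]
```

View pics/w2.png

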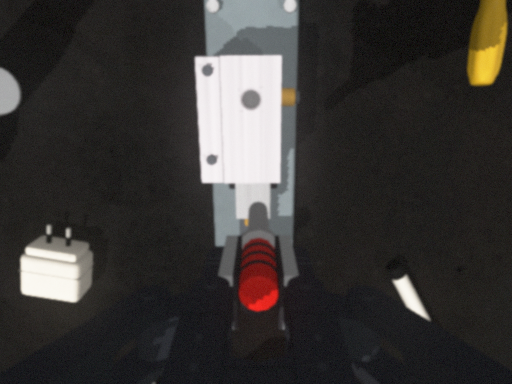

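Run:
```python
from h import *
z=np.load('w2.npz'); p,P=z['p'],z['P']
g=cv2.cvtColor(p,cv2.COLOR_RGB2GRAY)
b=((g>170)&(P[...,2]>.06)&(P[...,2]<.08)).astype(np.uint8)
n,l,s,c=cv2.connectedComponentsWithStats(b); i=1+s[1:,4].argmax(); k=l==i
ct=max(cv2.findContours(k.astype(np.uint8),0,2)[0],key=cv2.contourArea)
m=manip.camera_model('wrist')
def w(uv,zz=.07):
    r=np.array([(uv[0]-m['cx'])/m['fx'],(uv[1]-m['cy'])/m['fy'],1])@np.array(m['R']); o=-np.array(m['t'])@np.array(m['R']); return o+r*(zz-o[2])/r[2]
box=cv2.boxPoints(cv2.minAreaRect(ct)); 
W=np.array([w(q) for q in box]); print(box.round(1)); print(W.round(4)); print('ear z',np.median(P[k][:,2]))
e=[W[(j+1)%4]-W[j] for j in range(4)]; print([ (np.linalg.norm(q).round(4),np.degrees(np.arctan2(q[1],q[0])).round(2)) for q in e])
h=(g[85:115,238:265]<140); v,u=np.nonzero(h); uv=(u.mean()+238,v.mean()+85); print('hole',uv,len(u),w(uv).round(4),np.ptp(u),np.ptp(v))
print('pin collar/top: ',manip.state()['ee_pos'])
r=((p[...,0]>180)&(p[...,1]<60)); rr=np.zeros_like(r); rr[230:,:]=1; Q=P[r&rr]; print(np.median(Q,0),Q.min(0),Q.max(0))
st()
```

```text
[[195.  56.]
 [280.  56.]
 [280. 183.]
 [195. 183.]]
[[ 0.6151 -0.0305  0.07  ]
 [ 0.5554 -0.0358  0.07  ]
 [ 0.5455  0.0568  0.07  ]
 [ 0.6119  0.0627  0.07  ]]
ear z 0.06811768396335749
[(np.float64(0.06), np.float64(-174.97)), (np.float64(0.0931), np.float64(96.09)), (np.float64(0.0666), np.float64(5.02)), (np.float64(0.0933), np.float64(-88.01))]
hole (np.float64(250.45581395348836), np.float64(99.15348837209302)) 215 [ 0.5738 -0.0046  0.07  ] 15 16
pin collar/top:  [0.5636343  0.05915024 0.18935705]
[0.55984119 0.06485013 0.21729982] [0.55570361 0.05902058 0.2158087 ] [0.56601792 0.06909247 0.21879616]
6.2 [0.5636 0.0592 0.1894] [ 2.317 -2.121 -0.   ] [ 1.4  0.5 -0.6] 0.0148 [ 0.45  0.21 -0.29 -0.   -1.07 -0.36]
```

arm_command --commands '[{"dx":1.0,"dy":-0.1,"dz":0.5,"ax":0.0,"ay":0.0,"az":0.0,"grip":1.0},{"dx":2.5,"dy":-0.2,"dz":1.5,"ax":0.0,"ay":0.0,"az":0.0,"grip":1.0},{"dx":4.0,"dy":-0.3,"dz":2.5,"ax":0.0,"ay":0.0,"az":0.0,"grip":1.0},{"dx":5.2,"dy":-0.4,"dz":3.5,"ax":0.0,"ay":0.0,"az":0.0,"grip":1.0},{"dx":5.9,"dy":-0.5,"dz":4.2,"ax":0.0,"ay":0.0,"az":0.0,"grip":1.0},{"dx":6.3,"dy":-0.5,"dz":4.5,"ax":0.0,"ay":0.0,"az":0.0,"grip":1.0},{"dx":6.3,"dy":-0.5,"dz":4.5,"ax":0.0,"ay":0.0,"az":0.0,"grip":1.0},{"dx":6.3,"dy":-0.5,"dz":4.5,"ax":0.0,"ay":0.0,"az":0.0,"grip":1.0},{"dx":6.3,"dy":-0.5,"dz":4.5,"ax":0.0,"ay":0.0,"az":0.0,"grip":1.0},{"dx":6.3,"dy":-0.5,"dz":4.5,"ax":0.0,"ay":0.0,"az":0.0,"grip":1.0}]'

```text
clock: 7.2
ee_pos: [0.5747, -0.0018, 0.1448]
tool_rot: [-2.318, 2.119, -0.001]
wrist_force: [-0.6, -0.1, -0.9]
finger_gap: 0.0148
finger_force: 40.3
```

Run:
```python
from h import *
st(); p,d=manip.grab_frame('wrist'); m=manip.camera_model('wrist')
q,e=manip.grab_frame('scene')
np.savez('w3.npz',p=p,d=d,P=cloud('wrist',d))
s=manip.state()['ee_pos']
print(pix('wrist',np.array([.574,-.003,.07])),pix('wrist',s-[0,0,.066]))
u,v=map(int,pix('scene',np.array([.574,-.003,.1])))
a=cv2.resize(p[60:,100:420],(400,405)); b=cv2.resize(q[v-40:v+41,u-40:u+40],(400,405),interpolation=cv2.INTER_CUBIC)
cv2.imwrite('pics/w3.png',np.hstack([a,b])[:,:,::-1])
```

```text
7.2 [ 0.5747 -0.0018  0.1448] [-2.318e+00  2.119e+00 -1.000e-03] [-0.6 -0.1 -0.9] 0.0148 [ 0.34  0.27 -0.33  0.   -0.97 -0.25]
(np.float64(257.58358332850156), np.float64(201.08268241222638)) (np.float64(256.4935981673868), np.float64(206.97799882810295))
```

View pics/w3.png

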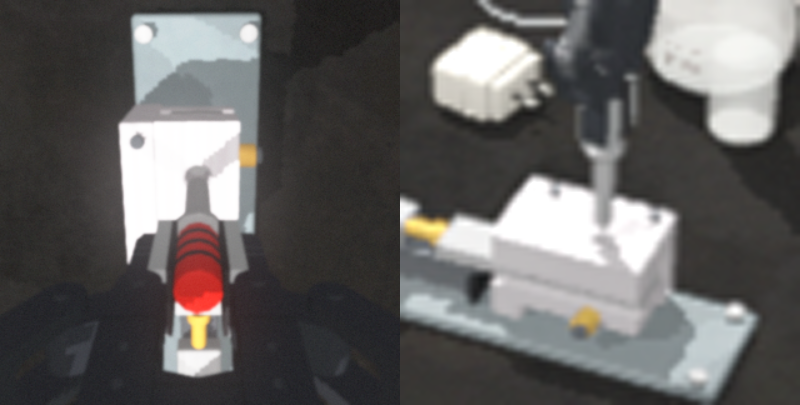

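Run:
```python
from h import *
z=np.load('w3.npz'); p=z['p']
c=p[130:250,190:320]; cv2.imwrite('pics/w3z.png',cv2.resize(c,(780,720)[:1]+(600,) if 0 else (650,600),interpolation=cv2.INTER_CUBIC)[:,:,::-1])
```

```text
(no output)
```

View pics/w3z.png

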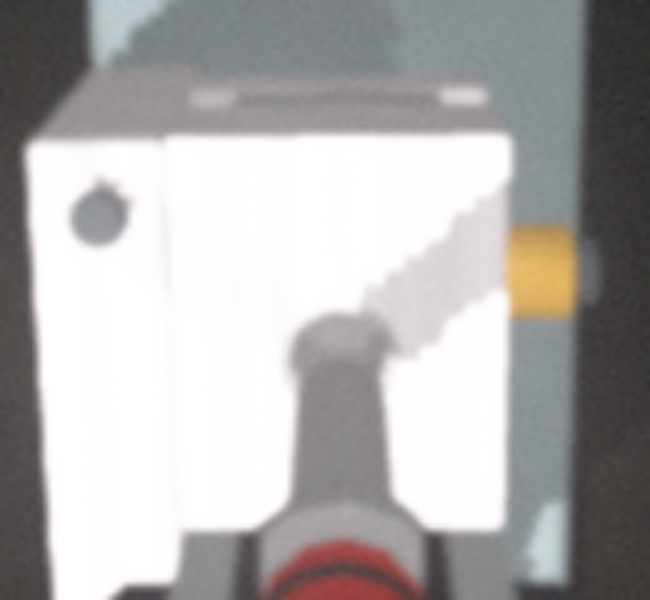

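The zoomed crop shows the hole as a dark ring centred at about (343,360), with the nose flat at (341,345). I'll work out where the pin axis lies relative to it.

Run:
```python
from h import *
z=np.load('w3.npz'); p,P=z['p'],z['P']; m=manip.camera_model('wrist'); s=st()['ee_pos']
def w(uv,zz):
    r=np.array([(uv[0]-m['cx'])/m['fx'],(uv[1]-m['cy'])/m['fy'],1])@np.array(m['R']); o=-np.array(m['t'])@np.array(m['R']); return (o+r*(zz-o[2])/r[2]).round(4)
print('cam',(-np.array(m['t'])@np.array(m['R'])).round(3),'axis',np.array(m['R'])[2].round(3))
print('hole',w((258.6,202),.07)); 
for zz in (.077,.079,.081): print('nose',zz,w((258.2,199),zz))
# red top ellipse: full px
r=(p[...,0]>150)&(p[...,1]<70)&(p[...,2]<70)
n,l,t,c=cv2.connectedComponentsWithStats(r.astype(np.uint8)); 
for i in range(1,n):
    if t[i,4]>100: print(t[i],c[i].round(1), np.median(P[l==i],0).round(4))
for Z in (.1745,.173): print('pred axis at top',pix('wrist',np.array([s[0],s[1],Z])))
for Z in (.1348,): print('pred collar',pix('wrist',np.array([s[0],s[1],Z])))
g=P[198,258]; print('depth at nose',g, 'shank',P[215,258],P[225,258], 'ear',P[175,258])
```

```text
7.3 [ 0.5746 -0.0019  0.1446] [-2.318  2.119 -0.   ] [-0.7 -0.7 -1.1] 0.0148 [ 0.34  0.27 -0.33 -0.   -0.97 -0.25]
cam [ 0.58  -0.076  0.285] axis [-0.025  0.29  -0.957]
hole [ 0.5733 -0.0024  0.07  ]
nose 0.077 [ 0.5739 -0.0068  0.077 ]
nose 0.079 [ 0.574  -0.0075  0.079 ]
nose 0.081 [ 0.5741 -0.0082  0.081 ]
[ 239  264   40   45 1276] [258.3 287. ] [ 0.5737 -0.004   0.1725]
pred axis at top (np.float64(255.32065298309666), np.float64(295.046317698708))
pred axis at top (np.float64(255.35182290380794), np.float64(292.70598453297316))
pred collar (np.float64(255.96379094693046), np.float64(246.75754850870896))
depth at nose [0.57313105 0.00373245 0.043153  ] shank [ 0.57410203 -0.00736607  0.10654099] [ 0.5740387  -0.00670914  0.11917894] ear [ 0.57527216 -0.02028319  0.06832748]
```

The camera sits on the -y side, and that pale patch has a depth of z≈0.043, so it's the tongue seen through the hole. The shank axis is at about (0.574,-0.001) and the hole at (0.573,-0.0024). I'll shift by about 1 mm and insert.

arm_command --commands '[{"dx":0.1,"dy":0.05,"dz":0.1,"ax":0.0,"ay":0.0,"az":0.0,"grip":1.0},{"dx":0.12,"dy":0.05,"dz":0.3,"ax":0.0,"ay":0.0,"az":0.0,"grip":1.0},{"dx":0.12,"dy":0.05,"dz":0.5,"ax":0.0,"ay":0.0,"az":0.0,"grip":1.0},{"dx":0.12,"dy":0.05,"dz":0.7,"ax":0.0,"ay":0.0,"az":0.0,"grip":1.0},{"dx":0.12,"dy":0.05,"dz":0.9,"ax":0.0,"ay":0.0,"az":0.0,"grip":1.0},{"dx":0.12,"dy":0.05,"dz":1.1,"ax":0.0,"ay":0.0,"az":0.0,"grip":1.0},{"dx":0.12,"dy":0.05,"dz":1.3,"ax":0.0,"ay":0.0,"az":0.0,"grip":1.0},{"dx":0.12,"dy":0.05,"dz":1.5,"ax":0.0,"ay":0.0,"az":0.0,"grip":1.0},{"dx":0.12,"dy":0.05,"dz":1.6,"ax":0.0,"ay":0.0,"az":0.0,"grip":1.0},{"dx":0.12,"dy":0.05,"dz":1.6,"ax":0.0,"ay":0.0,"az":0.0,"grip":1.0}]'

```text
clock: 8.3
ee_pos: [0.5743, -0.0034, 0.1283]
tool_rot: [-2.318, 2.12, -0.0]
wrist_force: [0.3, 0.7, -1.3]
finger_gap: 0.0148
finger_force: 40.2
```

arm_command --commands '[{"dx":0.0,"dy":0.0,"dz":0.2,"ax":0.0,"ay":0.0,"az":0.0,"grip":1.0},{"dx":0.0,"dy":0.0,"dz":0.4,"ax":0.0,"ay":0.0,"az":0.0,"grip":1.0},{"dx":0.0,"dy":0.0,"dz":0.6,"ax":0.0,"ay":0.0,"az":0.0,"grip":1.0},{"dx":0.0,"dy":0.0,"dz":0.8,"ax":0.0,"ay":0.0,"az":0.0,"grip":1.0},{"dx":0.0,"dy":0.0,"dz":1.0,"ax":0.0,"ay":0.0,"az":0.0,"grip":1.0},{"dx":0.0,"dy":0.0,"dz":1.2,"ax":0.0,"ay":0.0,"az":0.0,"grip":1.0},{"dx":0.0,"dy":0.0,"dz":1.35,"ax":0.0,"ay":0.0,"az":0.0,"grip":1.0},{"dx":0.0,"dy":0.0,"dz":1.45,"ax":0.0,"ay":0.0,"az":0.0,"grip":1.0},{"dx":0.0,"dy":0.0,"dz":1.5,"ax":0.0,"ay":0.0,"az":0.0,"grip":1.0},{"dx":0.0,"dy":0.0,"dz":1.5,"ax":0.0,"ay":0.0,"az":0.0,"grip":1.0}]'

```text
clock: 9.3
ee_pos: [0.5742, -0.0035, 0.1133]
tool_rot: [-2.318, 2.12, -0.0]
wrist_force: [2.2, 2.5, -0.6]
finger_gap: 0.0149
finger_force: 40.3
```

arm_command --commands '[{"dx":0.0,"dy":0.0,"dz":0.0,"ax":0.0,"ay":0.0,"az":0.0,"grip":2.5},{"dx":0.0,"dy":0.0,"dz":0.0,"ax":0.0,"ay":0.0,"az":0.0,"grip":4.0},{"dx":0.0,"dy":0.0,"dz":0.0,"ax":0.0,"ay":0.0,"az":0.0,"grip":4.5},{"dx":0.0,"dy":0.0,"dz":0.0,"ax":0.0,"ay":0.0,"az":0.0,"grip":4.5},{"dx":0.0,"dy":0.0,"dz":-1.0,"ax":0.0,"ay":0.0,"az":0.0,"grip":4.5},{"dx":0.0,"dy":0.0,"dz":-3.0,"ax":0.0,"ay":0.0,"az":0.0,"grip":4.5},{"dx":0.0,"dy":0.0,"dz":-5.0,"ax":0.0,"ay":0.0,"az":0.0,"grip":4.5},{"dx":0.0,"dy":0.0,"dz":-6.5,"ax":0.0,"ay":0.0,"az":0.0,"grip":4.5},{"dx":-1.0,"dy":0.0,"dz":-7.2,"ax":0.0,"ay":0.0,"az":0.0,"grip":4.5},{"dx":-3.0,"dy":0.0,"dz":-7.5,"ax":0.0,"ay":0.0,"az":0.0,"grip":4.5}]'

```text
clock: 10.3
ee_pos: [0.5716, 0.0263, 0.1896]
tool_rot: [-2.315, 2.121, -0.001]
wrist_force: [0.1, 0.4, 0.3]
finger_gap: 0.0452
finger_force: 0.0
```

Run:
```python
from h import *
red('wrist',(.1,.2)); red('scene',(.1,.2))
for t in ['pin','rod_top']:
    print(t,[(np.round(x['centre'],4),round(x['score'],2)) for x in manip.spot_point('scene',t)[:2]])
p,d=manip.grab_frame('top')
for t in ['rod_top']:
    print(t,[(np.round(x['centre'],4),round(x['score'],2)) for x in manip.spot_point('top',t)[:2]])
tgt([.559,.162,.15],-85)
```

```text
10.3 [0.5716 0.0263 0.1896] [-2.315e+00  2.121e+00 -1.000e-03] [0.1 0.4 0.3] 0.0452 [ 0.39  0.22 -0.28  0.   -1.07 -0.3 ]
red n 561 top z 0.14 mid [ 5.740e-01 -2.000e-04  1.385e-01] med [ 5.739e-01 -4.000e-04  1.389e-01] ext [0.014  0.0142 0.0047]
10.35 [0.5716 0.0289 0.1896] [-2.316e+00  2.120e+00 -1.000e-03] [ 0.1  1.7 -0.2] 0.045 [ 0.39  0.22 -0.28 -0.   -1.07 -0.3 ]
red n 180 top z 0.193 mid [0.8151 0.9186 0.1947] med [0.7988 0.9499 0.1957] ext [0.0498 0.0929 0.0101]
pin [(array([5.766e-01, 1.000e-04, 9.740e-02]), 0.69)]
rod_top [(array([0.5576, 0.1623, 0.0936]), 0.74)]
rod_top []
d cm [-1.363e+01 -1.000e-02  3.790e+00] turn [ 0.001 -0.     0.002]
```

arm_command --commands '[{"dx":-3.5,"dy":0.0,"dz":0.0,"ax":0.0,"ay":0.0,"az":0.0,"grip":5.0},{"dx":-7.5,"dy":0.0,"dz":0.5,"ax":0.0,"ay":0.0,"az":0.0,"grip":5.0},{"dx":-11.0,"dy":0.0,"dz":2.0,"ax":0.0,"ay":0.0,"az":0.0,"grip":5.0},{"dx":-13.2,"dy":0.0,"dz":4.0,"ax":0.0,"ay":0.0,"az":0.0,"grip":5.0},{"dx":-13.6,"dy":0.0,"dz":6.5,"ax":0.0,"ay":0.0,"az":0.0,"grip":5.0},{"dx":-13.6,"dy":0.0,"dz":9.5,"ax":0.0,"ay":0.0,"az":0.0,"grip":5.0},{"dx":-13.6,"dy":0.0,"dz":11.5,"ax":0.0,"ay":0.0,"az":0.0,"grip":5.0},{"dx":-13.6,"dy":0.0,"dz":12.7,"ax":0.0,"ay":0.0,"az":0.0,"grip":5.0},{"dx":-13.6,"dy":0.0,"dz":12.9,"ax":0.0,"ay":0.0,"az":0.0,"grip":5.0},{"dx":-13.6,"dy":0.0,"dz":12.9,"ax":0.0,"ay":0.0,"az":0.0,"grip":5.0}]'

```text
clock: 11.6
ee_pos: [0.5597, 0.1616, 0.0595]
tool_rot: [2.318, -2.121, 0.0]
wrist_force: [0.4, -0.8, 0.8]
finger_gap: 0.0503
finger_force: 0.0
```

Run:
```python
from h import *
red('wrist',(.09,.2))
p,d=save('wrist','w4.png')
print([(np.round(x['centre'],4),round(x['score'],2)) for x in manip.spot_point('wrist','rod_top')[:2]])
```

```text
11.6 [0.5597 0.1616 0.0595] [ 2.318 -2.121  0.   ] [ 0.4 -0.8  0.8] 0.0503 [ 0.62  0.37 -0.4   0.   -0.79 -0.53]
no red 0
[(array([0.5583, 0.1579, 0.0924]), 0.71)]
```

View pics/w4.png

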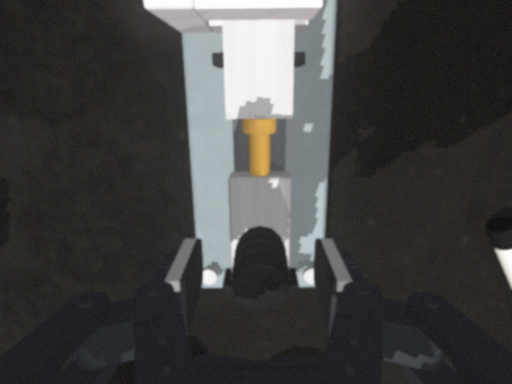

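The knob sits between the open fingers at (260,260), and the block and thread run towards the yoke. I'll grip gently at 20 N, then start pushing. The first 10 mm can't reach the eye.

arm_command --commands '[{"dx":0.0,"dy":0.0,"dz":0.0,"ax":0.0,"ay":0.0,"az":0.0,"grip":3.0},{"dx":0.0,"dy":0.0,"dz":0.0,"ax":0.0,"ay":0.0,"az":0.0,"grip":1.8},{"dx":0.0,"dy":0.0,"dz":0.0,"ax":0.0,"ay":0.0,"az":0.0,"grip":1.8},{"dx":0.0,"dy":0.0,"dz":0.0,"ax":0.0,"ay":0.0,"az":0.0,"grip":1.8},{"dx":0.1,"dy":0.0,"dz":0.0,"ax":0.0,"ay":0.0,"az":0.0,"grip":1.8},{"dx":0.3,"dy":0.0,"dz":0.0,"ax":0.0,"ay":0.0,"az":0.0,"grip":1.8},{"dx":0.5,"dy":0.0,"dz":0.0,"ax":0.0,"ay":0.0,"az":0.0,"grip":1.8},{"dx":0.7,"dy":0.0,"dz":0.0,"ax":0.0,"ay":0.0,"az":0.0,"grip":1.8},{"dx":0.9,"dy":0.0,"dz":0.0,"ax":0.0,"ay":0.0,"az":0.0,"grip":1.8},{"dx":1.0,"dy":0.0,"dz":0.0,"ax":0.0,"ay":0.0,"az":0.0,"grip":1.8}]' --newtons 20

```text
clock: 12.75
ee_pos: [0.5601, 0.1524, 0.0601]
tool_rot: [-2.317, 2.119, 0.0]
wrist_force: [-4.0, 3.2, 5.9]
finger_gap: 0.0214
finger_force: 20.7
```

```bash
cat > chk.py <<'E'
from h import *
st(); p,d=manip.grab_frame('scene'); P=cloud('scene',d); h=cv2.cvtColor(p,cv2.COLOR_RGB2HSV)
k=((h[...,0]<10)|(h[...,0]>170))&(h[...,1]>110)&(d>0)&(np.hypot(P[...,0]-.574,P[...,1])<.04)
v,u=np.nonzero(k); print('red n',k.sum(),'rows',v.min() if len(v) else None,v.max() if len(v) else None,'z',np.round(np.percentile(P[k][:,2],[5,50,95]),4) if len(v) else '')
E
python3 chk.py
```

```text
12.75 [0.5601 0.1524 0.0601] [-2.317  2.119  0.   ] [-4.   3.2  5.9] 0.0214 [ 0.6   0.37 -0.41 -0.   -0.79 -0.51]
red n 61 rows 180 191 z [0.1122 0.132  0.143 ]
```

arm_command --commands '[{"dx":0.05,"dy":0.0,"dz":0.0,"ax":0.0,"ay":0.0,"az":0.0,"grip":1.8},{"dx":0.1,"dy":0.0,"dz":0.0,"ax":0.0,"ay":0.0,"az":0.0,"grip":1.8},{"dx":0.15,"dy":0.0,"dz":0.0,"ax":0.0,"ay":0.0,"az":0.0,"grip":1.8},{"dx":0.2,"dy":0.0,"dz":0.0,"ax":0.0,"ay":0.0,"az":0.0,"grip":1.8},{"dx":0.25,"dy":0.0,"dz":0.0,"ax":0.0,"ay":0.0,"az":0.0,"grip":1.8},{"dx":0.3,"dy":0.0,"dz":0.0,"ax":0.0,"ay":0.0,"az":0.0,"grip":1.8},{"dx":0.35,"dy":0.0,"dz":0.0,"ax":0.0,"ay":0.0,"az":0.0,"grip":1.8},{"dx":0.4,"dy":0.0,"dz":0.0,"ax":0.0,"ay":0.0,"az":0.0,"grip":1.8},{"dx":0.4,"dy":0.0,"dz":0.0,"ax":0.0,"ay":0.0,"az":0.0,"grip":1.8},{"dx":0.4,"dy":0.0,"dz":0.0,"ax":0.0,"ay":0.0,"az":0.0,"grip":1.8}]'

```text
clock: 13.8
ee_pos: [0.5605, 0.1484, 0.0601]
tool_rot: [-2.317, 2.12, 0.0]
wrist_force: [-3.6, 3.6, 5.2]
finger_gap: 0.0212
finger_force: 20.7
```

```bash
python3 chk.py
```

```text
13.8 [0.5605 0.1484 0.0601] [-2.317  2.12   0.   ] [-3.6  3.6  5.2] 0.0212 [ 0.6   0.37 -0.41 -0.   -0.79 -0.51]
red n 61 rows 180 191 z [0.1127 0.1313 0.1419]
```

arm_command --commands '[{"dx":0.05,"dy":0.0,"dz":0.0,"ax":0.0,"ay":0.0,"az":0.0,"grip":1.8},{"dx":0.1,"dy":0.0,"dz":0.0,"ax":0.0,"ay":0.0,"az":0.0,"grip":1.8},{"dx":0.15,"dy":0.0,"dz":0.0,"ax":0.0,"ay":0.0,"az":0.0,"grip":1.8},{"dx":0.2,"dy":0.0,"dz":0.0,"ax":0.0,"ay":0.0,"az":0.0,"grip":1.8},{"dx":0.25,"dy":0.0,"dz":0.0,"ax":0.0,"ay":0.0,"az":0.0,"grip":1.8},{"dx":0.3,"dy":0.0,"dz":0.0,"ax":0.0,"ay":0.0,"az":0.0,"grip":1.8},{"dx":0.35,"dy":0.0,"dz":0.0,"ax":0.0,"ay":0.0,"az":0.0,"grip":1.8},{"dx":0.4,"dy":0.0,"dz":0.0,"ax":0.0,"ay":0.0,"az":0.0,"grip":1.8},{"dx":0.4,"dy":0.0,"dz":0.0,"ax":0.0,"ay":0.0,"az":0.0,"grip":1.8},{"dx":0.4,"dy":0.0,"dz":0.0,"ax":0.0,"ay":0.0,"az":0.0,"grip":1.8}]'

```text
clock: 14.85
ee_pos: [0.5609, 0.1445, 0.0601]
tool_rot: [-2.318, 2.119, 0.0]
wrist_force: [-2.8, 2.9, 5.1]
finger_gap: 0.0213
finger_force: 20.7
```

```bash
python3 chk.py
```

```text
14.85 [0.5609 0.1445 0.0601] [-2.318  2.119  0.   ] [-2.8  2.9  5.1] 0.0213 [ 0.59  0.37 -0.41 -0.   -0.79 -0.5 ]
red n 61 rows 180 191 z [0.1106 0.1307 0.1427]
```

arm_command --commands '[{"dx":0.05,"dy":0.0,"dz":0.0,"ax":0.0,"ay":0.0,"az":0.0,"grip":1.8},{"dx":0.1,"dy":0.0,"dz":0.0,"ax":0.0,"ay":0.0,"az":0.0,"grip":1.8},{"dx":0.15,"dy":0.0,"dz":0.0,"ax":0.0,"ay":0.0,"az":0.0,"grip":1.8},{"dx":0.2,"dy":0.0,"dz":0.0,"ax":0.0,"ay":0.0,"az":0.0,"grip":1.8},{"dx":0.25,"dy":0.0,"dz":0.0,"ax":0.0,"ay":0.0,"az":0.0,"grip":1.8},{"dx":0.3,"dy":0.0,"dz":0.0,"ax":0.0,"ay":0.0,"az":0.0,"grip":1.8},{"dx":0.35,"dy":0.0,"dz":0.0,"ax":0.0,"ay":0.0,"az":0.0,"grip":1.8},{"dx":0.4,"dy":0.0,"dz":0.0,"ax":0.0,"ay":0.0,"az":0.0,"grip":1.8},{"dx":0.4,"dy":0.0,"dz":0.0,"ax":0.0,"ay":0.0,"az":0.0,"grip":1.8},{"dx":0.4,"dy":0.0,"dz":0.0,"ax":0.0,"ay":0.0,"az":0.0,"grip":1.8}]'

```text
clock: 15.9
ee_pos: [0.5613, 0.1405, 0.0601]
tool_rot: [-2.317, 2.119, 0.0]
wrist_force: [-3.1, 3.2, 5.5]
finger_gap: 0.0217
finger_force: 20.7
```

```bash
python3 chk.py
```

```text
15.9 [0.5613 0.1405 0.0601] [-2.317  2.119  0.   ] [-3.1  3.2  5.5] 0.0217 [ 0.58  0.37 -0.41 -0.   -0.79 -0.49]
red n 61 rows 180 191 z [0.1134 0.1311 0.1422]
```

arm_command --commands '[{"dx":0.05,"dy":0.0,"dz":0.0,"ax":0.0,"ay":0.0,"az":0.0,"grip":1.8},{"dx":0.1,"dy":0.0,"dz":0.0,"ax":0.0,"ay":0.0,"az":0.0,"grip":1.8},{"dx":0.15,"dy":0.0,"dz":0.0,"ax":0.0,"ay":0.0,"az":0.0,"grip":1.8},{"dx":0.2,"dy":0.0,"dz":0.0,"ax":0.0,"ay":0.0,"az":0.0,"grip":1.8},{"dx":0.25,"dy":0.0,"dz":0.0,"ax":0.0,"ay":0.0,"az":0.0,"grip":1.8},{"dx":0.3,"dy":0.0,"dz":0.0,"ax":0.0,"ay":0.0,"az":0.0,"grip":1.8},{"dx":0.35,"dy":0.0,"dz":0.0,"ax":0.0,"ay":0.0,"az":0.0,"grip":1.8},{"dx":0.4,"dy":0.0,"dz":0.0,"ax":0.0,"ay":0.0,"az":0.0,"grip":1.8},{"dx":0.4,"dy":0.0,"dz":0.0,"ax":0.0,"ay":0.0,"az":0.0,"grip":1.8},{"dx":0.4,"dy":0.0,"dz":0.0,"ax":0.0,"ay":0.0,"az":0.0,"grip":1.8}]'

```text
clock: 16.95
ee_pos: [0.5617, 0.1365, 0.0601]
tool_rot: [-2.317, 2.119, 0.0]
wrist_force: [-3.7, 2.7, 5.9]
finger_gap: 0.0215
finger_force: 20.7
```

```bash
python3 chk.py
```

```text
16.95 [0.5617 0.1365 0.0601] [-2.317  2.119  0.   ] [-3.7  2.7  5.9] 0.0215 [ 0.58  0.37 -0.41 -0.   -0.79 -0.49]
red n 60 rows 180 191 z [0.1123 0.1327 0.1433]
```

arm_command --commands '[{"dx":0.05,"dy":0.0,"dz":0.0,"ax":0.0,"ay":0.0,"az":0.0,"grip":1.8},{"dx":0.1,"dy":0.0,"dz":0.0,"ax":0.0,"ay":0.0,"az":0.0,"grip":1.8},{"dx":0.15,"dy":0.0,"dz":0.0,"ax":0.0,"ay":0.0,"az":0.0,"grip":1.8},{"dx":0.2,"dy":0.0,"dz":0.0,"ax":0.0,"ay":0.0,"az":0.0,"grip":1.8},{"dx":0.25,"dy":0.0,"dz":0.0,"ax":0.0,"ay":0.0,"az":0.0,"grip":1.8},{"dx":0.3,"dy":0.0,"dz":0.0,"ax":0.0,"ay":0.0,"az":0.0,"grip":1.8},{"dx":0.35,"dy":0.0,"dz":0.0,"ax":0.0,"ay":0.0,"az":0.0,"grip":1.8},{"dx":0.4,"dy":0.0,"dz":0.0,"ax":0.0,"ay":0.0,"az":0.0,"grip":1.8},{"dx":0.4,"dy":0.0,"dz":0.0,"ax":0.0,"ay":0.0,"az":0.0,"grip":1.8},{"dx":0.4,"dy":0.0,"dz":0.0,"ax":0.0,"ay":0.0,"az":0.0,"grip":1.8}]'

```text
clock: 18.0
ee_pos: [0.5621, 0.1324, 0.0601]
tool_rot: [-2.317, 2.119, -0.0]
wrist_force: [-3.4, 3.8, 6.1]
finger_gap: 0.021
finger_force: 20.7
```

```bash
python3 chk.py
```

```text
18.0 [0.5621 0.1324 0.0601] [-2.317  2.119 -0.   ] [-3.4  3.8  6.1] 0.021 [ 0.57  0.37 -0.42 -0.   -0.79 -0.48]
red n 62 rows 180 191 z [0.1113 0.1298 0.143 ]
```

arm_command --commands '[{"dx":0.05,"dy":0.0,"dz":0.0,"ax":0.0,"ay":0.0,"az":0.0,"grip":1.8},{"dx":0.1,"dy":0.0,"dz":0.0,"ax":0.0,"ay":0.0,"az":0.0,"grip":1.8},{"dx":0.15,"dy":0.0,"dz":0.0,"ax":0.0,"ay":0.0,"az":0.0,"grip":1.8},{"dx":0.2,"dy":0.0,"dz":0.0,"ax":0.0,"ay":0.0,"az":0.0,"grip":1.8},{"dx":0.25,"dy":0.0,"dz":0.0,"ax":0.0,"ay":0.0,"az":0.0,"grip":1.8},{"dx":0.3,"dy":0.0,"dz":0.0,"ax":0.0,"ay":0.0,"az":0.0,"grip":1.8},{"dx":0.35,"dy":0.0,"dz":0.0,"ax":0.0,"ay":0.0,"az":0.0,"grip":1.8},{"dx":0.4,"dy":0.0,"dz":0.0,"ax":0.0,"ay":0.0,"az":0.0,"grip":1.8},{"dx":0.4,"dy":0.0,"dz":0.0,"ax":0.0,"ay":0.0,"az":0.0,"grip":1.8},{"dx":0.4,"dy":0.0,"dz":0.0,"ax":0.0,"ay":0.0,"az":0.0,"grip":1.8}]'

```text
clock: 19.05
ee_pos: [0.5625, 0.1284, 0.0601]
tool_rot: [-2.317, 2.119, -0.0]
wrist_force: [-2.6, 3.0, 4.9]
finger_gap: 0.0212
finger_force: 20.7
```

```bash
python3 chk.py
```

```text
19.05 [0.5625 0.1284 0.0601] [-2.317  2.119 -0.   ] [-2.6  3.   4.9] 0.0212 [ 0.56  0.37 -0.42 -0.   -0.79 -0.47]
red n 48 rows 186 197 z [0.0905 0.1126 0.1223]
```

The pin dropped about 20 mm and the push force is still only about 3 N, so it isn't blocked. I'll let go of the knob and move above the pin with the fingers shut.

arm_command --commands '[{"dx":0.0,"dy":0.0,"dz":0.0,"ax":0.0,"ay":0.0,"az":0.0,"grip":3.0},{"dx":0.0,"dy":0.0,"dz":0.0,"ax":0.0,"ay":0.0,"az":0.0,"grip":5.0},{"dx":0.0,"dy":0.0,"dz":0.0,"ax":0.0,"ay":0.0,"az":0.0,"grip":5.0},{"dx":0.0,"dy":0.0,"dz":-2.5,"ax":0.0,"ay":0.0,"az":0.0,"grip":5.0},{"dx":0.0,"dy":0.0,"dz":-6.5,"ax":0.0,"ay":0.0,"az":0.0,"grip":5.0},{"dx":1.0,"dy":0.0,"dz":-9.8,"ax":0.0,"ay":0.0,"az":0.0,"grip":3.0},{"dx":4.5,"dy":0.0,"dz":-11.0,"ax":0.0,"ay":0.0,"az":0.0,"grip":0.0},{"dx":8.5,"dy":0.0,"dz":-11.0,"ax":0.0,"ay":0.0,"az":0.0,"grip":0.0},{"dx":11.5,"dy":0.0,"dz":-11.0,"ax":0.0,"ay":0.0,"az":0.0,"grip":0.0},{"dx":13.1,"dy":0.0,"dz":-11.0,"ax":0.0,"ay":0.0,"az":0.0,"grip":0.0}]' --newtons 20

```text
clock: 20.1
ee_pos: [0.5738, -0.0047, 0.1694]
tool_rot: [2.316, -2.122, 0.0]
wrist_force: [0.0, 0.9, 0.5]
finger_gap: 0.0001
finger_force: 0.0
```

```bash
python3 chk.py
python3 - <<'E'
from h import *
manip.grab_frame('wrist');red('wrist',(.09,.16))
E
```

```text
20.1 [ 0.5738 -0.0047  0.1694] [ 2.316 -2.122  0.   ] [0.  0.9 0.5] 0.0001 [ 0.33  0.24 -0.3   0.   -1.03 -0.25]
red n 48 rows 186 197 z [0.0919 0.1129 0.122 ]
20.2 [ 0.5739 -0.0043  0.1691] [ 2.315 -2.123 -0.   ] [-0.6  0.2  0.4] 0.0002 [ 0.33  0.24 -0.3   0.   -1.03 -0.25]
red n 577 top z 0.1192 mid [ 0.5716 -0.0019  0.1177] med [ 0.5716 -0.0025  0.1182] ext [0.0146 0.0142 0.0049]
```

arm_command --commands '[{"dx":-0.1,"dy":0.0,"dz":1.0,"ax":0.0,"ay":0.0,"az":0.0,"grip":0.0},{"dx":-0.2,"dy":0.0,"dz":2.5,"ax":0.0,"ay":0.0,"az":0.0,"grip":0.0},{"dx":-0.2,"dy":0.0,"dz":3.8,"ax":0.0,"ay":0.0,"az":0.0,"grip":0.0},{"dx":-0.2,"dy":0.0,"dz":4.3,"ax":0.0,"ay":0.0,"az":0.0,"grip":0.0},{"dx":-0.2,"dy":0.0,"dz":4.6,"ax":0.0,"ay":0.0,"az":0.0,"grip":0.0},{"dx":-0.2,"dy":0.0,"dz":4.8,"ax":0.0,"ay":0.0,"az":0.0,"grip":0.0},{"dx":-0.2,"dy":0.0,"dz":4.9,"ax":0.0,"ay":0.0,"az":0.0,"grip":0.0},{"dx":-0.2,"dy":0.0,"dz":5.0,"ax":0.0,"ay":0.0,"az":0.0,"grip":0.0},{"dx":-0.2,"dy":0.0,"dz":5.1,"ax":0.0,"ay":0.0,"az":0.0,"grip":0.0},{"dx":-0.2,"dy":0.0,"dz":5.1,"ax":0.0,"ay":0.0,"az":0.0,"grip":0.0}]'

```text
clock: 21.25
ee_pos: [0.574, -0.0006, 0.1186]
tool_rot: [-2.318, 2.12, -0.0]
wrist_force: [0.0, -0.4, 0.8]
finger_gap: -0.0
finger_force: 0.6
```

Just about at contact. Now I'll press in slow 0.5 mm steps.

arm_command --commands '[{"dx":0.0,"dy":0.0,"dz":0.05,"ax":0.0,"ay":0.0,"az":0.0,"grip":0.0},{"dx":0.0,"dy":0.0,"dz":0.1,"ax":0.0,"ay":0.0,"az":0.0,"grip":0.0},{"dx":0.0,"dy":0.0,"dz":0.15,"ax":0.0,"ay":0.0,"az":0.0,"grip":0.0},{"dx":0.0,"dy":0.0,"dz":0.2,"ax":0.0,"ay":0.0,"az":0.0,"grip":0.0},{"dx":0.0,"dy":0.0,"dz":0.25,"ax":0.0,"ay":0.0,"az":0.0,"grip":0.0},{"dx":0.0,"dy":0.0,"dz":0.3,"ax":0.0,"ay":0.0,"az":0.0,"grip":0.0},{"dx":0.0,"dy":0.0,"dz":0.35,"ax":0.0,"ay":0.0,"az":0.0,"grip":0.0},{"dx":0.0,"dy":0.0,"dz":0.4,"ax":0.0,"ay":0.0,"az":0.0,"grip":0.0},{"dx":0.0,"dy":0.0,"dz":0.4,"ax":0.0,"ay":0.0,"az":0.0,"grip":0.0},{"dx":0.0,"dy":0.0,"dz":0.4,"ax":0.0,"ay":0.0,"az":0.0,"grip":0.0}]'

```text
clock: 22.25
ee_pos: [0.574, -0.0005, 0.1143]
tool_rot: [-2.318, 2.12, -0.0]
wrist_force: [1.5, -0.6, 3.3]
finger_gap: -0.0003
finger_force: 1.3
```

arm_command --commands '[{"dx":0.0,"dy":0.0,"dz":0.05,"ax":0.0,"ay":0.0,"az":0.0,"grip":0.0},{"dx":0.0,"dy":0.0,"dz":0.1,"ax":0.0,"ay":0.0,"az":0.0,"grip":0.0},{"dx":0.0,"dy":0.0,"dz":0.15,"ax":0.0,"ay":0.0,"az":0.0,"grip":0.0},{"dx":0.0,"dy":0.0,"dz":0.2,"ax":0.0,"ay":0.0,"az":0.0,"grip":0.0},{"dx":0.0,"dy":0.0,"dz":0.25,"ax":0.0,"ay":0.0,"az":0.0,"grip":0.0},{"dx":0.0,"dy":0.0,"dz":0.3,"ax":0.0,"ay":0.0,"az":0.0,"grip":0.0},{"dx":0.0,"dy":0.0,"dz":0.3,"ax":0.0,"ay":0.0,"az":0.0,"grip":0.0},{"dx":0.0,"dy":0.0,"dz":0.3,"ax":0.0,"ay":0.0,"az":0.0,"grip":0.0},{"dx":0.0,"dy":0.0,"dz":0.3,"ax":0.0,"ay":0.0,"az":0.0,"grip":0.0},{"dx":0.0,"dy":0.0,"dz":0.3,"ax":0.0,"ay":0.0,"az":0.0,"grip":0.0}]'

```text
clock: 23.25
ee_pos: [0.5739, -0.0005, 0.1114]
tool_rot: [-2.318, 2.12, -0.0]
wrist_force: [3.5, -0.1, 4.9]
finger_gap: 0.0001
finger_force: 2.0
```

```bash
python3 chk.py
```

```text
23.25 [ 5.739e-01 -5.000e-04  1.114e-01] [-2.318  2.12  -0.   ] [ 3.5 -0.1  4.9] 0.0001 [ 0.34  0.3  -0.37  0.   -0.9  -0.25]
red n 34 rows 191 200 z [0.0803 0.0971 0.111 ]
```

arm_command --commands '[{"dx":0.0,"dy":0.0,"dz":0.04,"ax":0.0,"ay":0.0,"az":0.0,"grip":0.0},{"dx":0.0,"dy":0.0,"dz":0.08,"ax":0.0,"ay":0.0,"az":0.0,"grip":0.0},{"dx":0.0,"dy":0.0,"dz":0.12,"ax":0.0,"ay":0.0,"az":0.0,"grip":0.0},{"dx":0.0,"dy":0.0,"dz":0.14,"ax":0.0,"ay":0.0,"az":0.0,"grip":0.0},{"dx":0.0,"dy":0.0,"dz":0.16,"ax":0.0,"ay":0.0,"az":0.0,"grip":0.0},{"dx":0.0,"dy":0.0,"dz":0.16,"ax":0.0,"ay":0.0,"az":0.0,"grip":0.0},{"dx":0.0,"dy":0.0,"dz":0.16,"ax":0.0,"ay":0.0,"az":0.0,"grip":0.0},{"dx":0.0,"dy":0.0,"dz":0.16,"ax":0.0,"ay":0.0,"az":0.0,"grip":0.0},{"dx":0.0,"dy":0.0,"dz":0.16,"ax":0.0,"ay":0.0,"az":0.0,"grip":0.0},{"dx":0.0,"dy":0.0,"dz":0.16,"ax":0.0,"ay":0.0,"az":0.0,"grip":0.0}]'

```text
clock: 24.3
ee_pos: [0.5742, -0.0006, 0.1104]
tool_rot: [-2.318, 2.12, -0.001]
wrist_force: [0.7, 0.5, 9.4]
finger_gap: 0.0001
finger_force: 4.4
```

arm_command --commands '[{"dx":0.0,"dy":0.0,"dz":0.02,"ax":0.0,"ay":0.0,"az":0.0,"grip":0.0},{"dx":0.0,"dy":0.0,"dz":0.04,"ax":0.0,"ay":0.0,"az":0.0,"grip":0.0},{"dx":0.0,"dy":0.0,"dz":0.06,"ax":0.0,"ay":0.0,"az":0.0,"grip":0.0},{"dx":0.0,"dy":0.0,"dz":0.08,"ax":0.0,"ay":0.0,"az":0.0,"grip":0.0},{"dx":0.0,"dy":0.0,"dz":0.1,"ax":0.0,"ay":0.0,"az":0.0,"grip":0.0},{"dx":0.0,"dy":0.0,"dz":0.1,"ax":0.0,"ay":0.0,"az":0.0,"grip":0.0},{"dx":0.0,"dy":0.0,"dz":0.1,"ax":0.0,"ay":0.0,"az":0.0,"grip":0.0},{"dx":0.0,"dy":0.0,"dz":0.1,"ax":0.0,"ay":0.0,"az":0.0,"grip":0.0},{"dx":0.0,"dy":0.0,"dz":0.1,"ax":0.0,"ay":0.0,"az":0.0,"grip":0.0},{"dx":0.0,"dy":0.0,"dz":0.1,"ax":0.0,"ay":0.0,"az":0.0,"grip":0.0}]'

```text
clock: 25.3
ee_pos: [0.5747, -0.0006, 0.1102]
tool_rot: [-2.318, 2.119, -0.003]
wrist_force: [-0.1, 0.0, 13.5]
finger_gap: 0.0003
finger_force: 6.8
```

arm_command --commands '[{"dx":0.0,"dy":0.0,"dz":0.05,"ax":0.0,"ay":0.0,"az":0.0,"grip":0.0},{"dx":0.0,"dy":0.0,"dz":0.1,"ax":0.0,"ay":0.0,"az":0.0,"grip":0.0},{"dx":0.0,"dy":0.0,"dz":0.15,"ax":0.0,"ay":0.0,"az":0.0,"grip":0.0},{"dx":0.0,"dy":0.0,"dz":0.2,"ax":0.0,"ay":0.0,"az":0.0,"grip":0.0},{"dx":0.0,"dy":0.0,"dz":0.25,"ax":0.0,"ay":0.0,"az":0.0,"grip":0.0},{"dx":0.0,"dy":0.0,"dz":0.25,"ax":0.0,"ay":0.0,"az":0.0,"grip":0.0},{"dx":0.0,"dy":0.0,"dz":0.25,"ax":0.0,"ay":0.0,"az":0.0,"grip":0.0},{"dx":0.0,"dy":0.0,"dz":0.25,"ax":0.0,"ay":0.0,"az":0.0,"grip":0.0},{"dx":0.0,"dy":0.0,"dz":0.25,"ax":0.0,"ay":0.0,"az":0.0,"grip":0.0},{"dx":0.0,"dy":0.0,"dz":0.25,"ax":0.0,"ay":0.0,"az":0.0,"grip":0.0}]'

```text
clock: 26.3
ee_pos: [0.5759, -0.0004, 0.1099]
tool_rot: [-2.317, 2.116, -0.006]
wrist_force: [-2.4, 1.9, 27.3]
finger_gap: -0.0001
finger_force: 13.6
```

It reads 27 N with no further travel at z = 0.110, so the collar is seated. I'll back off and look.

arm_command --commands '[{"dx":0.0,"dy":0.0,"dz":-0.3,"ax":0.0,"ay":0.0,"az":0.0,"grip":0.0},{"dx":0.0,"dy":0.0,"dz":-0.8,"ax":0.0,"ay":0.0,"az":0.0,"grip":0.0},{"dx":0.0,"dy":0.0,"dz":-2.0,"ax":0.0,"ay":0.0,"az":0.0,"grip":0.0},{"dx":0.0,"dy":0.0,"dz":-4.0,"ax":0.0,"ay":0.0,"az":0.0,"grip":0.0},{"dx":0.0,"dy":0.0,"dz":-6.0,"ax":0.0,"ay":0.0,"az":0.0,"grip":0.0},{"dx":-1.5,"dy":0.0,"dz":-8.0,"ax":0.0,"ay":0.0,"az":0.0,"grip":0.0},{"dx":-3.5,"dy":0.0,"dz":-9.0,"ax":0.0,"ay":0.0,"az":0.0,"grip":0.0},{"dx":-4.0,"dy":0.0,"dz":-9.0,"ax":0.0,"ay":0.0,"az":0.0,"grip":0.0},{"dx":-4.0,"dy":0.0,"dz":-9.0,"ax":0.0,"ay":0.0,"az":0.0,"grip":0.0},{"dx":-4.0,"dy":0.0,"dz":-9.0,"ax":0.0,"ay":0.0,"az":0.0,"grip":0.0}]'

```text
clock: 27.3
ee_pos: [0.5695, 0.0388, 0.1953]
tool_rot: [2.317, -2.119, -0.002]
wrist_force: [-0.2, -0.1, -0.6]
finger_gap: 0.0
finger_force: 0.0
```

```bash
python3 chk.py
python3 - <<'E'
from h import *
p,d=red('wrist',(.07,.16)); q,e=manip.grab_frame('scene')
u,v=map(int,pix('scene',np.array([.574,0,.09])))
cv2.imwrite('pics/end.png',np.hstack([cv2.resize(p[:300,100:400],(400,400)),cv2.resize(q[v-40:v+40,u-40:u+40],(400,400),interpolation=cv2.INTER_CUBIC)])[:,:,::-1])
E
```

```text
27.3 [0.5695 0.0388 0.1953] [ 2.317e+00 -2.119e+00 -2.000e-03] [-0.2 -0.1 -0.6] 0.0 [ 0.41  0.22 -0.27 -0.   -1.08 -0.32]
red n 45 rows 189 200 z [0.0813 0.1007 0.1128]
27.35 [0.5696 0.0387 0.1953] [ 2.317e+00 -2.119e+00 -2.000e-03] [-0.7  0.   0. ] -0.0 [ 0.41  0.22 -0.27 -0.   -1.08 -0.32]
red n 435 top z 0.1095 mid [ 0.5722 -0.0027  0.1081] med [ 0.5722 -0.003   0.1084] ext [0.0149 0.0145 0.005 ]
```

View pics/end.png

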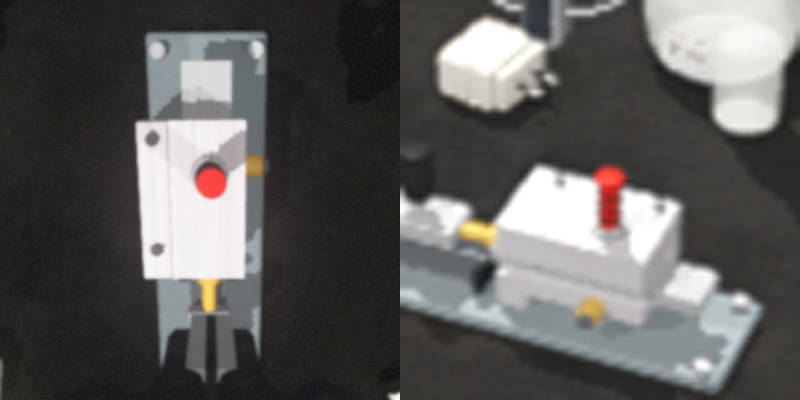

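The pin stands upright in the yoke with its collar on the ear. The top of its grip reads about 0.110 m, the expected height, and the gripper is clear. Handing in.

```bash
python3 -c "
from rig import manip
print(manip.close_job())"
```

```text
the job is handed in; nothing more can be done
None
```

I handed the job in at about 27 s: the pin went through the upper ear and the eye, and its collar is pressed down onto the upper ear. The press peaked at 27 N, the rod push stayed near 3 N, nothing else on the bench was touched, and no verdict came back from the hand-in.

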